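# Hold the spring clamp open for a battery pack

### The arm

A 7-joint arm with a two-finger parallel gripper is mounted at the origin on the work surface. World frame = base frame: x ahead of the robot, y to its left, z up, the work surface at z = 0. Lengths are in m, angles in rad, forces in N, time in s.
With the tool pointing down it reaches from about 0.425 to 0.925 m from the base axis. Payload 6.8 kg.
Tool frame: the origin (TCP) lies at the very end of the fingers, on their centre line; the grasp point (between the pads) lies 19 mm behind it; z points along the fingers, y is the line along which they close (so a half turn about z gives the same grasp; the last joint's range is limited). The gripper opens to 85 mm and grips with 20 to 120 N. Pads are 22 mm wide; open, the fingers measure 114 mm over their backs; the gripper's body (76 mm by 85 mm) begins 54 mm behind the grasp point. The pads swing forward as they close: fully open they stand 13 mm farther back than shut.
Start: joints at [-1.316, 0.477, 0.022, 1.555, -0.011, 1.109, -0.083], TCP at [0.24, 0.631, 0.231] pointing down, gripper open.
Joint ranges: [-2.96, 2.96], [-0.34, 2.1], [-1.41, 1.46], [0.24, 2.44], [-1.37, 4.51], [0.17, 1.92], [-2.96, 2.96]. Speed limits (rad/s): [2.39, 2.39, 3.14, 3.14, 3.14, 3.14, 3.14].

### API

Orientations are given as a rotation vector (axis times angle).
In Python, from bench import get_obs, grab_frame, hand_in gives the robot as it stands.
- The arm moves only by the tool drive_tool, never from a script. Its argument "rows" is a list of rows, each an object with "offset": the shift along the tool's x, y, z as a fraction of full scale, a list of three; "rotation": the turn, a rotation vector about the tool's x, y, z as a fraction of full scale, a list of three; "claw": the opening, from 0 (shut) to 1 (fully open). In form: [{"offset": [tx, ty, tz], "rotation": [wx, wy, wz], "claw": claw}, ...]. A call has 1 to 20 rows; each row is the pose to reach, as a shift and turn from the pose commanded when the call began, along the tool's axes at that moment; what a row does not reach only later rows make up. Full scale, the value 1, is 0.15 m for a shift and 2 rad for a turn. A row lasts 1/12 s, in which the tool goes at most 41.7 mm and 7.16 degrees, less where a joint would pass 70% of its speed; a pose out of reach is approached as far as the arm can. A call with a number of a shift or a turn outside -1 to 1 is refused whole. A call with a gripper value outside its range is refused whole. The fingers move at their own pace and stop on an object; "force" is the grip in N (left out, the last holds). Time passes only in rows, so rows that repeat a pose let the fingers close. It gives the time, the measured TCP pose, the force, the opening and the grip force at its end, in the units of the state.
- get_obs(): the state, without advancing time (a new reading comes with each control period).
- grab_frame(name): name is "scene" or "top" or "wrist"; returns a dict with "frame" (420x560x3 uint8, red, green, blue), "z_map" (420x560 float32, m along the optical axis (not along the pixel's ray), 0 where there is no reading), "vfov" (degrees; the focal length in pixels is half the picture's height over the tangent of half this angle, whatever the lens; pixels are square), "cx", "cy" (the principal point, pixels), "D" ([k1, k2, p1, p2, k3] as OpenCV has them; the pictures are not rectified), "R" (3x3) and "t" (3): a world point X has camera coordinates R X + t. Camera axes: x right, y down, z forward; pixel columns grow to the right and rows downward; lengths in m; the calibration is good to about 2 mm. A picture is of the moment at which its call begins.
- hand_in(): hands the job in; it is judged then, once.
The state is a dict: "clock": time; "joints": joint angles; "qvel": joint speeds; "tau": joint torques, N m; "tcp_pos": TCP position; "orientation": TCP orientation; "contact_force": force on the tool from outside, world axes, zero at the start; "moment": the same for the moment, N m; "grip_width": finger opening in m; "gripper_force": force on a finger pad.
Only numpy, scipy, OpenCV 4.12 (cv2) and the standard library are available. Lean on these libraries where they do the work, as an engineer would, in place of code of your own. Each camera call takes 0.05 s, during which the arm holds its last target. There are 200 camera calls.

### The job

Get the battery clamp ready for loading: lift the white U-shaped transport spacer off the clamp's rail and set it down inside the grey parts tray, flat and the same way up. Then pull the sliding jaw by its black upright handle, against its spring, until the jaw's dark steel pointer lines up with the white pointed mark on the strip beside it, and finish while still holding the jaw there in the gripper, so that a colleague can load the pack. Leave everything else on the bench where it is.

Things in the scene. Friction and masses are not known exactly. Their poses are not given: they have to be found in the camera images.
- rig: Fixed battery clamp: aluminium plate, x -110 to 150, y -75 to 105, 12 mm thick; origin: its underside, on the rail's line. Rail along x, 20 mm wide, top 40 mm above bench. Fence at x 127 to 143 (120 wide, top 60), black stop block at x -90 to -70 (70 wide, top 60), spring cylinder x 50 to 150, y -65 to -45 (top 48), mark strip at y 95 (top 34). z up.
- jaw: White jaw sliding on the rail: carriage 50 (x) x 70 x 24 mm; origin: centre of its underside, 42 mm above the bench, axes as the rig's. Rests at rig x = 70 mm, slides only to rig -x, up to 100 mm; a spring pulls it back with 5 N at rest plus 1 N per 10 mm. A lug reaches y = -65 mm (top 51 mm above bench). The spacer in place stops it within 40 mm.
- jaw_handle (a point): Grip point of the jaw's black upright handle plate (14 mm thick along rig x, 46 mm wide along y): its centre, 16 mm below its top, 100 mm above the bench. The carriage's top is 34 mm below this point.
- pointer (a point): Tip of the dark steel pointer, an 8 mm wide bar that sticks out from the jaw to rig +y, 54 mm above the bench; it has the same x in the rig as the handle's centre.
- mark: White mark clip on the strip, fixed, 8 mm wide (x) x 16 x 24 mm; origin: centre of its underside, 34 mm above the bench; axes parallel to the rig's; it ends in a point towards rig -y. It is set 50 to 80 mm of jaw travel from the jaw's rest. The pointer lines up when pointer and mark have the same x along the rig.
- mark_tip (a point): Tip of the mark's point, 54 mm above the bench, 5 mm to the +y side of the pointer's path, at the mark's x.
- spacer: White plastic U-shaped saddle, open side down, 75 (x) x 40 (y) x 48 mm, about 90 g, loose, straddling the rail between jaw and stop block, x along the rail. Origin: centre of its underside at the legs' feet, 22 mm above the bench when on the rail (top at 70 mm). Legs reach 18 mm down beside the rail with 2.5 mm play: lift straight up.
- tray: Grey open parts tray, fixed, 200 (x) x 160 (y) x 26 mm, walls and floor 4 mm, empty, on one side of the clamp. Origin: centre of its underside, on the bench.
- pack: Bystander, loose: battery pack, black block 130 x 68 x 50 mm with a paper label; origin at its underside on the bench.
- contactor: Bystander, loose: contactor, black block 70 x 75 x 60 mm with two copper terminals and a ridge on top, 90 mm high in all; origin at its underside on the bench.
- motor_box: Bystander, loose: white and orange motor box 50 x 90 x 60 mm with a short shaft on top, 70 mm high in all; origin at its underside on the bench.
- jar: Bystander, loose: clear jar with black cap, 64 mm across, 80 mm high; origin at its underside on the bench.
- terminal: Bystander, loose: blue terminal block 50 x 22 x 20 mm; origin at its underside on the bench.
- screwdriver: Bystander, loose: screwdriver lying on the bench; origin at its underside on the bench.
Not all that is in view belongs to the job. Leave any green or yellow look-alike of the spacer alone.

How it is judged:
By the outcome, as a careful person would: the job done as asked, in the order asked, and still so for the second after the job is handed in, while the arm keeps its last pose, push and grip.
It also fails if it takes over 48 s, if anything falls off the work surface, if the arm or the gripper's body presses on something with over 40 N, if the wrist force passes 120 N, or if a joint passes its speed limit or range.

## Working session

There is one attempt and no reset: what is moved stays moved. The work goes in short steps, Python scripts to look and compute and a tool call to move; the robot and the scene stay as the last step left them, time stands still between calls to the robot, and variables do not carry over. Pictures are saved under pics/ and viewed, at most 10 in all, crops included, and the job is handed in when it is done.

Besides the shell and the picture viewer there is one more tool, called after ">>>" as name(argument=value, ...) on one line, values as JSON. drive_tool: Moves the arm, as the interface text tells. Its arguments: {"type":"object","properties":{"rows":{"type":"array","items":{"type":"object","properties":{"offset":{"type":"array","items":{"type":"number"}},"rotation":{"type":"array","items":{"type":"number"}},"claw":{"type":"number"}}}},"force":{"type":"number"}},"required":["rows"]}

```bash
mkdir -p pics; cat > h.py <<'E'
import numpy as np, cv2, pickle
from bench import get_obs, grab_frame
def K(f):
    h=f["frame"].shape[0]; fl=h/2/np.tan(np.radians(f["vfov"])/2)
    return np.array([[fl,0,f["cx"]],[0,fl,f["cy"]],[0,0,1.]])
def grab(n,save):
    f=grab_frame(n); pickle.dump(f,open(f"pics/{save}.pkl","wb"))
    cv2.imwrite(f"pics/{save}.png",f["frame"][:,:,::-1]); return f
def load(s): return pickle.load(open(f"pics/{s}.pkl","rb"))
def ray(f,uv):
    p=cv2.undistortPoints(np.array([[uv]],float),K(f),np.array(f["D"],float))[0,0]
    R=np.array(f["R"]);return -R.T@np.array(f["t"]),R.T@np.array([p[0],p[1],1])
def atz(f,uv,z):
    c,d=ray(f,uv);return c+d*(z-c[2])/d[2]
def dep(f,uv):
    c,d=ray(f,uv);return c+d*f["z_map"][int(round(uv[1])),int(round(uv[0]))]
def tri(obs):
    A=0;b=0
    for f,uv in obs:
        c,d=ray(f,uv);d=d/np.linalg.norm(d);P=np.eye(3)-np.outer(d,d);A=A+P;b=b+P@c
    X=np.linalg.solve(A,b)
    return X,[round(float(np.linalg.norm((np.eye(3)-np.outer(d/np.linalg.norm(d),d/np.linalg.norm(d)))@(X-c)))*1000,1) for c,d in [ray(f,u) for f,u in obs]]
def proj(f,X):
    return cv2.projectPoints(np.array(X,float).reshape(-1,3),cv2.Rodrigues(np.array(f["R"]))[0],np.array(f["t"],float),K(f),np.array(f["D"],float))[0][:,0]
E
python3 - <<'E'
from h import *
o=get_obs();print({k:np.round(v,3) for k,v in o.items()})
fs=[grab(n,n+"0") for n in("scene","top","wrist")]
for f in fs: print(np.round(-np.array(f["R"]).T@f["t"],3),f["vfov"],f["D"])
cv2.imwrite("pics/a.png",cv2.resize(fs[1]["frame"][:,:,::-1],(800,600)))
cv2.imwrite("pics/b.png",cv2.resize(fs[0]["frame"][:,:,::-1],(800,600)))
E
```

```text
{'clock': np.float64(0.0), 'joints': array([-1.316,  0.478,  0.022,  1.556, -0.011,  1.109, -0.083]), 'qvel': array([ 0.002,  0.001,  0.002,  0.001, -0.   , -0.002, -0.   ]), 'tau': array([-0.0000e+00, -5.9645e+01,  1.6080e+00, -2.8119e+01,  1.2000e-02,
        9.0000e-03, -0.0000e+00]), 'tcp_pos': array([0.239, 0.63 , 0.23 ]), 'orientation': array([-5.67e-01, -3.09e+00,  3.00e-03]), 'contact_force': array([-0.203,  0.084,  0.448]), 'moment': array([ 0.035, -0.038,  0.01 ]), 'gripper_force': np.float64(0.0), 'grip_width': np.float64(0.086)}
[1.296 0.094 0.798] 48.131216026550106 [-0.15224605  0.          0.          0.          0.        ]
[0.408 0.011 0.885] 54.41519099946775 [-0.0185634  0.         0.         0.         0.       ]
[0.173 0.656 0.373] 62.64239861998286 [0.01000412 0.         0.         0.         0.        ]
```

View pics/a.png

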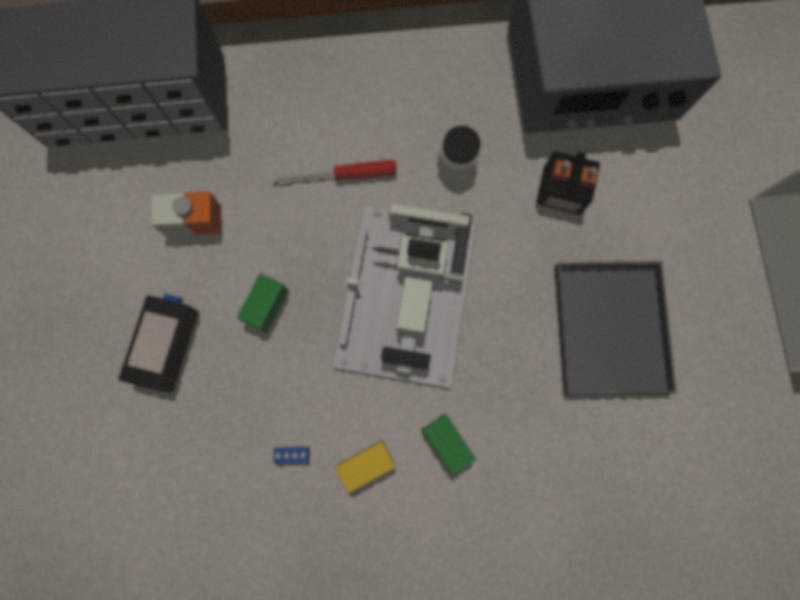

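View pics/b.png

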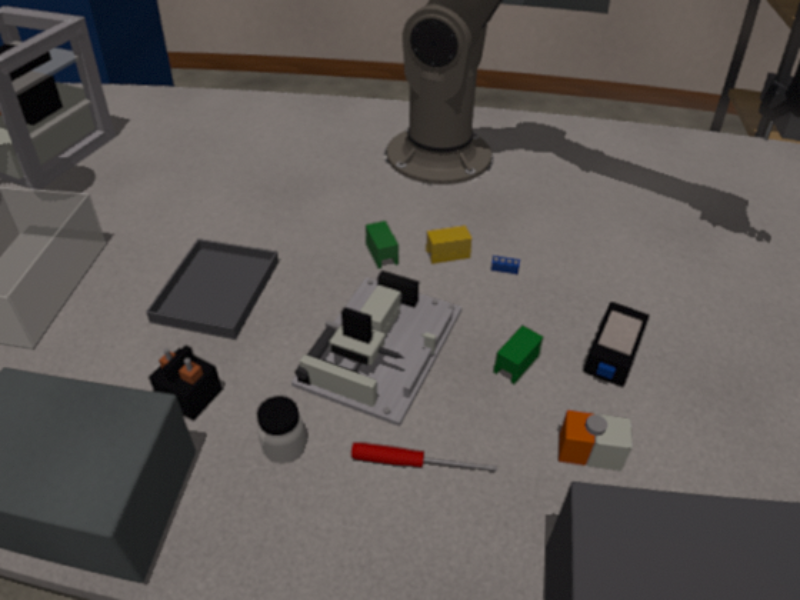

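```bash
python3 - <<'E'
from h import *
t=load("top0")["frame"][133:273,231:336,::-1];s=load("scene0")["frame"][182:301,203:329,::-1]
m=np.zeros((560,800,3),np.uint8);m[:,:420]=cv2.resize(t,None,fx=4,fy=4,interpolation=cv2.INTER_CUBIC)
m[:357,420:798]=cv2.resize(s,None,fx=3,fy=3,interpolation=cv2.INTER_CUBIC)
m=np.clip(m*1.7,0,255).astype(np.uint8)
cv2.imwrite("pics/c.png",m)
E
```

```text
(no output)
```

View pics/c.png

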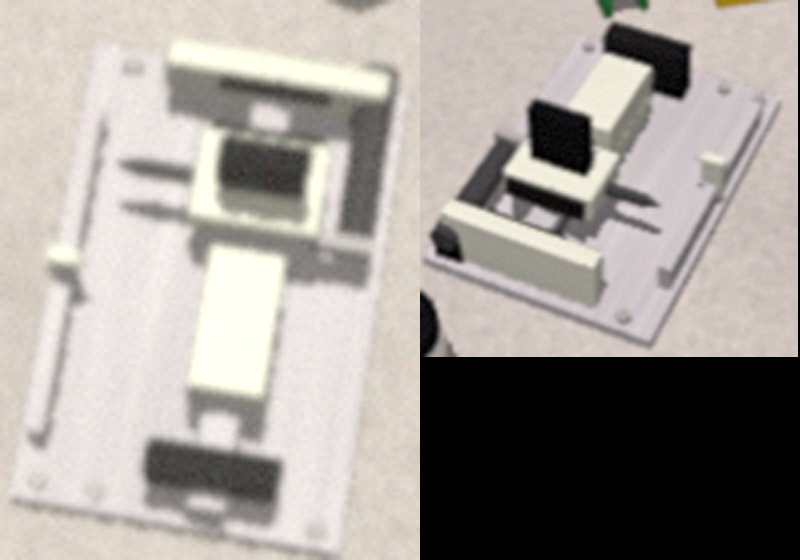

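```bash
python3 - <<'E'
from h import *
T=load("top0");S=load("scene0")
t=lambda u,v:((u+.5)/4-.5+231,(v+.5)/4-.5+133)
s=lambda u,v:((u-420+.5)/3-.5+203,(v+.5)/3-.5+182)
np.set_printoptions(precision=4,suppress=True)
print("plate",[ (atz(T,t(*p),.012)[:2]) for p in [(98,45),(408,78),(335,550),(12,500)]])
c=[atz(T,t(*p),.07)[:2] for p in [(213,244),(287,252),(265,397),(188,388)]];print("spacer",c,np.mean(c,0),"depth z",dep(T,t(238,320))[2])
a=(c[0]+c[1]-c[2]-c[3])/2;print("len",np.linalg.norm(a),"yaw",np.degrees(np.arctan2(a[1],a[0])))
w=(c[0]+c[3]-c[1]-c[2])/2;print("w",np.linalg.norm(w),np.degrees(np.arctan2(w[1],w[0]))-90)
print("spacer depth scene z",dep(S,s(612,95)))
# spacer near top edge corners in both views: near jaw +y corner, -y... far end right
print("corner tri",tri([(T,t(188,388)),(S,s(655,65))]),tri([(T,t(213,244)),(S,s(622,135))]))
print("pointer",tri([(T,t(120,163)),(S,s(658,205))]),atz(T,t(120,163),.054),atz(S,s(658,205),.054))
print("mark",tri([(T,t(82,262)),(S,s(704,180))]),atz(T,t(82,262),.054),atz(T,t(65,258),.058))
# handle top: crop corners
h=[atz(T,t(*p),.116) for p in [(222,140),(309,143)]];print("handle top +x edge?",h)
print("handle depth",dep(T,t(265,150)),dep(T,t(265,165)),dep(T,t(265,180)))
r=np.array([[ -.0,0]])
tr=[atz(T,(p[0]*.7,p[1]*.7),.026)[:2] for p in[(556,264),(661,263),(674,391),(565,397)]];print("tray",tr,np.mean(tr,0))
print("tray floor z",dep(T,(615*.7,330*.7)))
E
```

```text
plate [array([0.732 , 0.0176]), array([ 0.6956, -0.1538]), array([ 0.4394, -0.0819]), array([0.4824, 0.086 ])]
spacer [array([ 0.5976, -0.0319]), array([ 0.5897, -0.0691]), array([ 0.5164, -0.0497]), array([ 0.5248, -0.0116])] [ 0.5571 -0.0406] depth z 0.07142794692100196
len 0.07570828438256798 yaw -15.200233857567381
w 0.03854766723634316 -12.156171934997985
spacer depth scene z [ 0.5643 -0.0344  0.0717]
corner tri (array([ 0.5247, -0.0098,  0.0691]), [1.8, 1.8]) (array([ 0.598 , -0.0268,  0.0658]), [5.3, 5.3])
pointer (array([0.6499, 0.012 , 0.0539]), [0.4, 0.4]) [0.6499 0.0116 0.054 ] [0.6499 0.0124 0.054 ]
mark (array([0.603 , 0.0384, 0.0334]), [1.5, 1.5]) [0.5984 0.0363 0.054 ] [0.6005 0.0448 0.058 ]
handle top +x edge? [array([ 0.6386, -0.0393,  0.116 ]), array([ 0.6329, -0.0815,  0.116 ])]
handle depth [ 0.6319 -0.0598  0.1144] [ 0.6234 -0.0587  0.1176] [ 0.6235 -0.0604  0.0896]
tray [array([ 0.6051, -0.2642]), array([ 0.591 , -0.4247]), array([ 0.3988, -0.407 ]), array([ 0.4063, -0.2464])] [ 0.5003 -0.3356]
tray floor z [ 0.4983 -0.3448  0.0048]
```

>>> drive_tool(rows=[{"offset": [-0.22,-0.21,0],"rotation": [0,0,0],"claw": 1},{"offset": [-0.5,-0.48,0],"rotation": [0,0,0],"claw": 1},{"offset": [-0.7,-0.67,0],"rotation": [0,0,0],"claw": 1},{"offset": [-0.9,-0.86,0],"rotation": [0,0,0],"claw": 1},{"offset": [-0.9,-0.86,0],"rotation": [0,0,0],"claw": 1}])

```text
clock: 0.57
tcp_pos: [0.323, 0.4569, 0.231]
orientation: [0.575, 3.087, -0.004]
contact_force: [0.5, -0.0, -0.4]
grip_width: 0.0855
gripper_force: 0.0
```

>>> drive_tool(rows=[{"offset": [-0.22,-0.21,0],"rotation": [0,0,0],"claw": 1},{"offset": [-0.44,-0.42,0],"rotation": [0,0,0],"claw": 1},{"offset": [-0.66,-0.64,0],"rotation": [0,0,0],"claw": 1},{"offset": [-0.9,-0.86,0],"rotation": [0,0,0],"claw": 1},{"offset": [-0.9,-0.86,0],"rotation": [0,0,0],"claw": 1}])

```text
clock: 0.98
tcp_pos: [0.4024, 0.2884, 0.2312]
orientation: [0.576, 3.088, -0.003]
contact_force: [1.0, -0.2, 0.0]
grip_width: 0.0849
gripper_force: 0.0
```

>>> drive_tool(rows=[{"offset": [-0.22,-0.21,0],"rotation": [0,0,0],"claw": 1},{"offset": [-0.44,-0.42,0],"rotation": [0,0,0],"claw": 1},{"offset": [-0.66,-0.64,0],"rotation": [0,0,0],"claw": 1},{"offset": [-0.9,-0.86,0],"rotation": [0,0,0],"claw": 1},{"offset": [-0.9,-0.86,0],"rotation": [0,0,0],"claw": 1}])

```text
clock: 1.4
tcp_pos: [0.4823, 0.1199, 0.2315]
orientation: [0.576, 3.087, -0.002]
contact_force: [0.4, -0.1, -0.1]
grip_width: 0.0857
gripper_force: 0.0
```

>>> drive_tool(rows=[{"offset": [-0.22,-0.21,0],"rotation": [0,0,-0.02],"claw": 1},{"offset": [-0.44,-0.42,0],"rotation": [0,0,-0.04],"claw": 1},{"offset": [-0.66,-0.64,0],"rotation": [0,0,-0.058],"claw": 1},{"offset": [-0.85,-0.83,0],"rotation": [0,0,-0.058],"claw": 1},{"offset": [-0.85,-0.83,0],"rotation": [0,0,-0.058],"claw": 1},{"offset": [-0.85,-0.83,0],"rotation": [0,0,-0.058],"claw": 1},{"offset": [-0.85,-0.83,0],"rotation": [0,0,-0.058],"claw": 1}])

```text
clock: 1.98
tcp_pos: [0.5556, -0.0365, 0.2309]
orientation: [-0.39, -3.116, 0.0]
contact_force: [-0.3, 0.6, -0.4]
grip_width: 0.0856
gripper_force: 0.0
```

```bash
python3 - <<'E'
from h import *
o=get_obs();print(o["tcp_pos"],o["orientation"],o["joints"])
f=grab("wrist","w1");print(-np.array(f["R"]).T@f["t"],f["R"][2])
m=np.clip(cv2.resize(f["frame"][:,:,::-1],(800,600),interpolation=cv2.INTER_CUBIC)*1.5,0,255).astype(np.uint8)
cv2.imwrite("pics/d.png",m)
E
```

```text
[ 0.55561099 -0.03648291  0.23090414] [-3.89544465e-01 -3.11647123e+00  3.72500994e-05] [-0.34850139  0.29216483  0.37085859  1.86162498 -0.12359498  1.01098129
  1.39602382]
[ 0.48713319 -0.01900005  0.37325753] [ 0.26874816 -0.0680112  -0.96080638]
```

View pics/d.png

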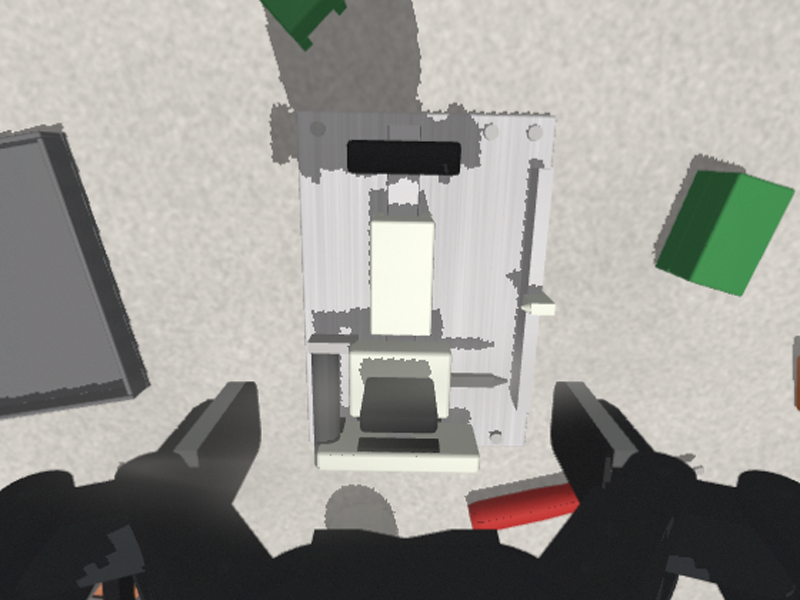

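```bash
python3 - <<'E'
from h import *
np.set_printoptions(precision=4,suppress=True)
W=load("w1");T=load("top0");S=load("scene0")
w=lambda u,v:((u+.5)*.7-.5,(v+.5)*.7-.5)
t=lambda u,v:((u+.5)/4-.5+231,(v+.5)/4-.5+133)
c=[atz(W,w(*p),.07)[:2] for p in [(372,221),(433,221),(430,335),(370,335)]];print(c,np.mean(c,0))
a=(c[2]+c[3]-c[0]-c[1])/2;b=(c[1]+c[2]-c[0]-c[3])/2
for v,o in((a,0),(b,-90)):print("spacer",np.linalg.norm(v),np.degrees(np.arctan2(v[1],v[0]))+o)
for p,q in zip([(372,221),(433,221),(430,335),(370,335)],[(265,397),(188,388),(213,244),(287,252)]): print("tri",tri([(W,w(*p)),(T,t(*q))]))
p=[atz(W,w(*p),.012)[:2] for p in [(298,113),(556,116)]];print("plate",p,np.degrees(np.arctan2(*(p[1]-p[0])[::-1]))-90)
sb=[atz(W,w(*p),.06)[:2] for p in [(347,141),(461,142)]];print("stop",sb,np.degrees(np.arctan2(*(sb[1]-sb[0])[::-1]))-90, np.linalg.norm(sb[1]-sb[0]))
print("pointer",atz(W,w(508,380),.054),tri([(W,w(508,380)),(T,t(120,163))]))
print("mark",atz(W,w(522,305),.054),[atz(W,w(*q),.058) for q in((532,314),(555,314),(532,303))],dep(W,w(545,309)))
print("handle",[atz(W,w(*q),.116) for q in((363,378),(436,378),(437,432),(361,432))],dep(W,w(400,432)),dep(W,w(400,415)),dep(W,w(400,385)))
print("handle depths",[dep(W,w(400,v)) for v in range(355,440,6)])
E
```

```text
[array([ 0.5177, -0.0477]), array([ 0.5269, -0.0115]), array([ 0.5985, -0.0305]), array([ 0.5888, -0.0685])] [ 0.558  -0.0395]
spacer 0.07405596495887412 -15.574421329452136
spacer 0.038246217630875816 -14.224962075409053
tri (array([ 0.5238, -0.0535,  0.013 ]), [0.5, 0.5])
tri (array([ 0.5268, -0.0116,  0.0631]), [1.0, 1.0])
tri (array([ 0.5958, -0.0308,  0.0775]), [0.6, 0.6])
tri (array([ 0.5917, -0.0699,  0.0614]), [0.1, 0.1])
plate [array([ 0.4401, -0.0829]), array([0.4856, 0.0883])] -14.864215088883881
stop [array([ 0.4687, -0.0506]), array([0.4862, 0.0161])] -14.699907779811838 0.06888872487282358
pointer [0.6507 0.0145 0.054 ] (array([0.6469, 0.0126, 0.0625]), [1.1, 1.1])
mark [0.5987 0.0341 0.054 ] [array([0.6051, 0.0388, 0.058 ]), array([0.6089, 0.0537, 0.058 ]), array([0.5975, 0.0402, 0.058 ])] [0.6042 0.0481 0.0569]
handle [array([ 0.5975, -0.0717,  0.116 ]), array([ 0.6077, -0.0315,  0.116 ]), array([ 0.6415, -0.0388,  0.116 ]), array([ 0.6305, -0.0821,  0.116 ])] [ 0.6365 -0.06    0.1154] [ 0.6255 -0.0572  0.1157] [ 0.6243 -0.0572  0.0785]
handle depths [array([ 0.6091, -0.0535,  0.0653]), array([ 0.6134, -0.0546,  0.0651]), array([ 0.6175, -0.0557,  0.0653]), array([ 0.6216, -0.0567,  0.0658]), array([ 0.6245, -0.0574,  0.0688]), array([ 0.6243, -0.0572,  0.0785]), array([ 0.6235, -0.0569,  0.0889]), array([ 0.6241, -0.057 ,  0.0958]), array([ 0.6242, -0.057 ,  0.1036]), array([ 0.6244, -0.057 ,  0.1105]), array([ 0.6255, -0.0572,  0.1157]), array([ 0.6296, -0.0582,  0.1152]), array([ 0.6334, -0.0592,  0.1152]), array([ 0.6803, -0.072 ,  0.0411]), array([ 0.6834, -0.0728,  0.0444])]
```

>>> drive_tool(rows=[{"offset": [-0.02,-0.02,0.2],"rotation": [0,0,0.004],"claw": 0.85},{"offset": [-0.02,-0.02,0.45],"rotation": [0,0,0.004],"claw": 0.85},{"offset": [-0.02,-0.02,0.7],"rotation": [0,0,0.004],"claw": 0.85},{"offset": [-0.02,-0.02,0.9],"rotation": [0,0,0.004],"claw": 0.85},{"offset": [-0.02,-0.02,0.9],"rotation": [0,0,0.004],"claw": 0.85}])

```text
clock: 2.45
tcp_pos: [0.5532, -0.0369, 0.0909]
orientation: [-0.392, -3.106, 0.001]
contact_force: [-0.4, -0.1, -0.8]
grip_width: 0.0726
gripper_force: 0.0
```

>>> drive_tool(rows=[{"offset": [0,0,0.1],"rotation": [0,0,0],"claw": 0.85},{"offset": [0,0,0.22],"rotation": [0,0,0],"claw": 0.85},{"offset": [0,0,0.34],"rotation": [0,0,0],"claw": 0.85},{"offset": [0,0,0.41],"rotation": [0,0,0],"claw": 0.85},{"offset": [0,0,0.41],"rotation": [0,0,0],"claw": 0.85},{"offset": [0,0,0.41],"rotation": [0,0,0],"claw": 0.85}])

```text
clock: 2.95
tcp_pos: [0.5584, -0.039, 0.0357]
orientation: [0.398, 3.116, 0.001]
contact_force: [-0.8, 0.2, 0.2]
grip_width: 0.0725
gripper_force: 0.0
```

>>> drive_tool(force=40, rows=[{"offset": [0,0,0],"rotation": [0,0,0],"claw": 0.4},{"offset": [0,0,0],"rotation": [0,0,0],"claw": 0.2},{"offset": [0,0,0],"rotation": [0,0,0],"claw": 0.2},{"offset": [0,0,0],"rotation": [0,0,0],"claw": 0.2},{"offset": [0,0,0],"rotation": [0,0,0],"claw": 0.2},{"offset": [0,0,0],"rotation": [0,0,0],"claw": 0.2},{"offset": [0,0,0],"rotation": [0,0,0],"claw": 0.2},{"offset": [0,0,0],"rotation": [0,0,0],"claw": 0.2}])

```text
clock: 3.62
tcp_pos: [0.559, -0.0397, 0.0361]
orientation: [0.399, 3.114, 0.001]
contact_force: [-1.1, 1.2, 7.6]
grip_width: 0.0396
gripper_force: 41.1
```

>>> drive_tool(rows=[{"offset": [0,0,-0.04],"rotation": [0,0,0],"claw": 0.2},{"offset": [0,0,-0.1],"rotation": [0,0,0],"claw": 0.2},{"offset": [0,0,-0.2],"rotation": [0,0,0],"claw": 0.2},{"offset": [0,0,-0.35],"rotation": [0,0,0],"claw": 0.2},{"offset": [0,0,-0.5],"rotation": [0,0,0],"claw": 0.2},{"offset": [0,0,-0.6],"rotation": [0,0,0],"claw": 0.2},{"offset": [0,0,-0.6],"rotation": [0,0,0],"claw": 0.2}])

```text
clock: 4.2
tcp_pos: [0.5602, -0.04, 0.1286]
orientation: [0.399, 3.11, 0.002]
contact_force: [-0.2, 0.8, -1.6]
grip_width: 0.0397
gripper_force: 40.4
```

>>> drive_tool(rows=[{"offset": [-0.01,-0.12,0],"rotation": [0,0,0],"claw": 0.2},{"offset": [-0.02,-0.32,0],"rotation": [0,0,0],"claw": 0.2},{"offset": [-0.03,-0.54,0],"rotation": [0,0,0],"claw": 0.2},{"offset": [-0.04,-0.77,0],"rotation": [0,0,0],"claw": 0.2},{"offset": [-0.055,-1.0,0],"rotation": [0,0,0],"claw": 0.2}])

```text
clock: 4.62
tcp_pos: [0.5271, -0.1879, 0.1243]
orientation: [-0.398, -3.115, -0.0]
contact_force: [0.9, 0.1, -1.5]
grip_width: 0.0395
gripper_force: 40.4
```

>>> drive_tool(rows=[{"offset": [-0.01,-0.22,0],"rotation": [0,0,0],"claw": 0.2},{"offset": [-0.02,-0.44,0],"rotation": [0,0,0],"claw": 0.2},{"offset": [-0.03,-0.64,0],"rotation": [0,0,0],"claw": 0.2},{"offset": [-0.04,-0.82,0],"rotation": [0,0,0],"claw": 0.2},{"offset": [-0.055,-0.93,0],"rotation": [0,0,0],"claw": 0.2},{"offset": [-0.055,-1.0,0],"rotation": [0,0,0],"claw": 0.2},{"offset": [-0.055,-1.0,0],"rotation": [0,0,0],"claw": 0.2},{"offset": [-0.055,-1.0,0],"rotation": [0,0,0],"claw": 0.2}])

```text
clock: 5.28
tcp_pos: [0.4981, -0.3335, 0.1243]
orientation: [-0.399, -3.115, -0.001]
contact_force: [-0.9, 0.0, -1.9]
grip_width: 0.0394
gripper_force: 40.5
```

>>> drive_tool(rows=[{"offset": [0,0,0.1],"rotation": [0,0,0],"claw": 0.2},{"offset": [0,0,0.28],"rotation": [0,0,0],"claw": 0.2},{"offset": [0,0,0.46],"rotation": [0,0,0],"claw": 0.2},{"offset": [0,0,0.58],"rotation": [0,0,0],"claw": 0.2},{"offset": [0,0,0.64],"rotation": [0,0,0],"claw": 0.2},{"offset": [0,0,0.67],"rotation": [0,0,0],"claw": 0.2},{"offset": [0,0,0.69],"rotation": [0,0,0],"claw": 0.2},{"offset": [0,0,0.69],"rotation": [0,0,0],"claw": 0.2},{"offset": [0,0,0.69],"rotation": [0,0,0],"claw": 0.2}])

```text
clock: 6.03
tcp_pos: [0.4992, -0.3343, 0.0223]
orientation: [0.398, 3.115, -0.001]
contact_force: [-0.1, 0.6, -0.8]
grip_width: 0.0398
gripper_force: 40.4
```

>>> drive_tool(rows=[{"offset": [0,0,0.008],"rotation": [0,0,0],"claw": 0.2},{"offset": [0,0,0.016],"rotation": [0,0,0],"claw": 0.2},{"offset": [0,0,0.02],"rotation": [0,0,0],"claw": 0.2},{"offset": [0,0,0.02],"rotation": [0,0,0],"claw": 0.2}])

```text
clock: 6.37
tcp_pos: [0.4984, -0.3342, 0.0185]
orientation: [0.399, 3.116, 0.0]
contact_force: [-0.3, -0.0, -0.9]
grip_width: 0.0394
gripper_force: 40.4
```

>>> drive_tool(rows=[{"offset": [0,0,0.005],"rotation": [0,0,0],"claw": 0.2},{"offset": [0,0,0.01],"rotation": [0,0,0],"claw": 0.2},{"offset": [0,0,0.01],"rotation": [0,0,0],"claw": 0.2},{"offset": [0,0,0.01],"rotation": [0,0,0],"claw": 0.2}])

```text
clock: 6.7
tcp_pos: [0.4984, -0.3343, 0.0181]
orientation: [0.4, 3.116, 0.001]
contact_force: [-4.0, 2.9, 12.0]
grip_width: 0.0396
gripper_force: 41.8
```

>>> drive_tool(rows=[{"offset": [0,0,0],"rotation": [0,0,0],"claw": 0.6},{"offset": [0,0,0],"rotation": [0,0,0],"claw": 0.75},{"offset": [0,0,0],"rotation": [0,0,0],"claw": 0.75},{"offset": [0,0,0],"rotation": [0,0,0],"claw": 0.75},{"offset": [0,0,0],"rotation": [0,0,0],"claw": 0.75},{"offset": [0,0,-0.1],"rotation": [0,0,0],"claw": 0.75},{"offset": [0,0,-0.3],"rotation": [0,0,0],"claw": 0.75},{"offset": [0,0,-0.55],"rotation": [0,0,0],"claw": 0.75},{"offset": [0,0,-0.8],"rotation": [0,0,0],"claw": 0.75},{"offset": [0,0,-1],"rotation": [0,0,0],"claw": 0.75},{"offset": [0,0,-1],"rotation": [0,0,0],"claw": 0.75}])

```text
clock: 7.62
tcp_pos: [0.5014, -0.3367, 0.1733]
orientation: [0.399, 3.106, -0.006]
contact_force: [1.5, -0.2, 0.4]
grip_width: 0.0639
gripper_force: 0.0
```

```bash
python3 - <<'E'
from h import *
f=grab("top","top1")
o=get_obs();print(o["tcp_pos"],o["orientation"])
z=load("top0")
# world map of z for tray region
for y in np.arange(-.41,-.26,.015):
    print([int(round(dep(f,tuple(proj(f,[x,y,.03])[0]))[2]*1000)) for x in np.arange(.42,.6,.015)])
cv2.imwrite("pics/e.png",np.clip(f["frame"][110:320,200:480,::-1]*1.5,0,255).astype(np.uint8).repeat(2,0).repeat(2,1))
E
```

```text
[ 0.50030988 -0.33562028  0.17030499] [ 0.39860532  3.10950088 -0.00337626]
[25, 28, 23, 24, 23, 20, 16, 252, 248, 286, 10, 5]
[6, 5, 5, 3, 5, 1, 6, 228, 271, 283, 284, 5]
[3, 9, 4, 5, 3, 5, 3, 219, 260, 270, 263, 5]
[5, 3, 5, 4, 4, 5, 53, 186, 245, 234, 4, 3]
[5, 4, 4, 52, 52, 55, 51, 56, 4, 6, 7, 5]
[2, 3, 4, 52, 53, 53, 53, 52, 54, 2, 5, 4]
[3, 1, 2, 46, 54, 53, 44, 29, 3, 3, 8, 1]
[4, 5, 3, 16, 24, 9, 7, 5, 4, 5, 3, 3]
[5, 2, 2, 2, 4, 4, 4, 4, 5, 7, 5, 5]
[3, 8, 3, 4, 5, 4, 6, 0, 2, 4, 4, 6]
```

View pics/e.png

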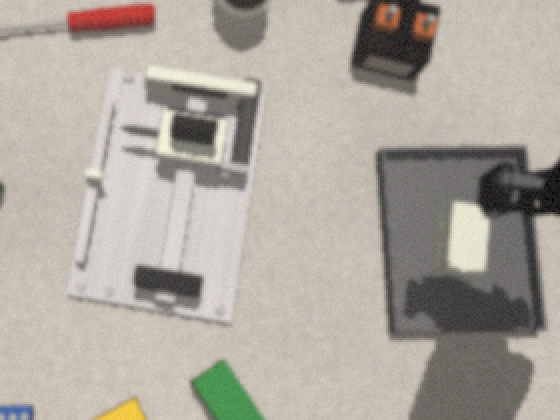

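>>> drive_tool(rows=[{"offset": [-0.03,0.15,0],"rotation": [0,0,0],"claw": 0.7},{"offset": [-0.06,0.35,0],"rotation": [0,0,0],"claw": 0.7},{"offset": [-0.1,0.57,0],"rotation": [0,0,0],"claw": 0.7},{"offset": [-0.14,0.79,0],"rotation": [0,0,0],"claw": 0.7},{"offset": [-0.19,1.0,0],"rotation": [0,0,0],"claw": 0.7}])

```text
clock: 8.08
tcp_pos: [0.5632, -0.1943, 0.1652]
orientation: [-0.399, -3.114, -0.001]
contact_force: [0.2, 0.0, -0.3]
grip_width: 0.0597
gripper_force: 0.0
```

>>> drive_tool(rows=[{"offset": [-0.03,0.15,0],"rotation": [0,0,0.06],"claw": 0.7},{"offset": [-0.06,0.3,0],"rotation": [0,0,0.12],"claw": 0.7},{"offset": [-0.1,0.45,0],"rotation": [0,0,0.18],"claw": 0.7},{"offset": [-0.14,0.6,0],"rotation": [0,0,0.24],"claw": 0.7},{"offset": [-0.19,0.75,0],"rotation": [0,0,0.3],"claw": 0.7},{"offset": [-0.19,0.9,0],"rotation": [0,0,0.36],"claw": 0.7},{"offset": [-0.19,1,0],"rotation": [0,0,0.42],"claw": 0.7},{"offset": [-0.19,1,0],"rotation": [0,0,0.48],"claw": 0.7},{"offset": [-0.19,1,0],"rotation": [0,0,0.54],"claw": 0.7},{"offset": [-0.19,1,0],"rotation": [0,0,0.6],"claw": 0.7},{"offset": [-0.19,1,0],"rotation": [0,0,0.66],"claw": 0.7},{"offset": [-0.19,1,0],"rotation": [0,0,0.72],"claw": 0.7},{"offset": [-0.19,1,0],"rotation": [0,0,0.786],"claw": 0.7},{"offset": [-0.19,1,0],"rotation": [0,0,0.786],"claw": 0.7},{"offset": [-0.19,1,0],"rotation": [0,0,0.786],"claw": 0.7}])

```text
clock: 9.33
tcp_pos: [0.6284, -0.0581, 0.1654]
orientation: [-2.483, -1.923, 0.004]
contact_force: [0.2, 0.3, 0.1]
grip_width: 0.0601
gripper_force: 0.0
```

```bash
python3 - <<'E'
from h import *
from scipy.spatial.transform import Rotation as Ro
o=get_obs();print(o["tcp_pos"],o["orientation"],o["joints"])
R=Ro.from_rotvec(o["orientation"]).as_matrix();print(R.round(3))
print("d tool m",R.T@(np.array([.630,-.0587,.081])-o["tcp_pos"]),"yaw y",np.degrees(np.arctan2(R[1,1],R[0,1])))
f=grab("wrist","w2")
cv2.imwrite("pics/f.png",np.clip(cv2.resize(f["frame"][:,:,::-1],(800,600),interpolation=cv2.INTER_CUBIC)*1.5,0,255).astype(np.uint8))
E
```

```text
[ 0.62843505 -0.05809541  0.16541314] [-2.48315669 -1.92327245  0.00355447] [-0.52589899  0.57197616  0.73743514  1.76274883 -0.45043437  0.985734
  0.13541219]
[[ 0.25   0.968 -0.002]
 [ 0.968 -0.25  -0.001]
 [-0.001 -0.002 -1.   ]]
d tool m [-8.03808035e-05  1.83171713e-03  8.44098956e-02] yaw y -14.482561698652205
```

View pics/f.png

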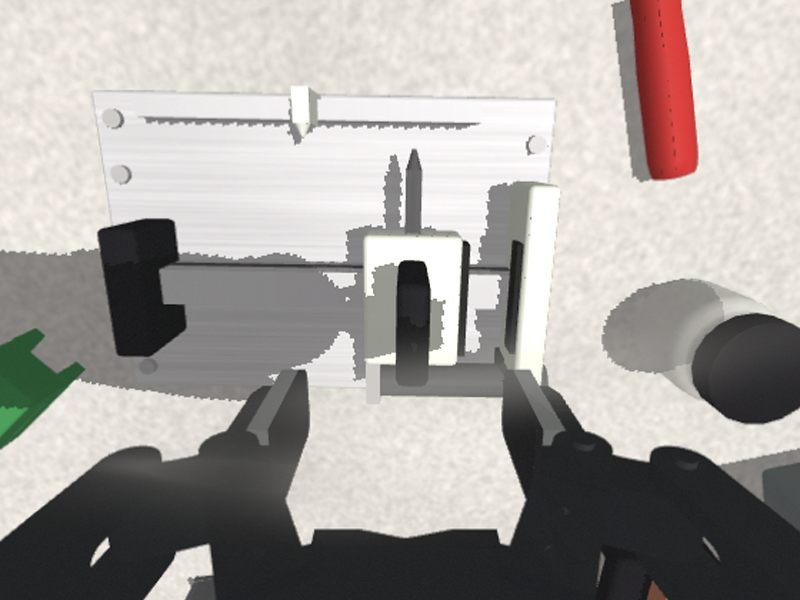

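```bash
python3 - <<'E'
from h import *
W=load("w2");w=lambda u,v:((u+.5)*.7-.5,(v+.5)*.7-.5)
ex=np.array([np.cos(np.radians(-14.7)),np.sin(np.radians(-14.7)),0]);ey=np.array([-ex[1],ex[0],0])
p=atz(W,w(414.5,150),.054);m=atz(W,w(303,139),.054)
print(p,m,(m-p)@ex,(m-p)@ey)
W1=load("w1")
print("tri pointer",tri([(W,w(414.5,150)),(W1,w(508,380))]),"mark",tri([(W,w(303,139)),(W1,w(522,305))]))
# fence inner/top, stop block edge for yaw: plate far edge
a=atz(W,w(94,92),.012);b=atz(W,w(555,100),.012);print("plate yaw",np.degrees(np.arctan2(*(b-a)[1::-1])),np.linalg.norm(b-a))
h=[atz(W,w(u,384),.116) for u in(396,428)];print("handle near end",h, np.mean(h,0)@ex,"center rel pointer",(np.mean(h,0)-p)@ex)
E
```

```text
[0.65107809 0.01286752 0.054     ] [0.59957479 0.0314145  0.054     ] -0.05452392582256093 0.004870526223209989
tri pointer (array([0.65092456, 0.01367972, 0.05382838]), [0.8, 0.8]) mark (array([0.59915273, 0.03288542, 0.05303894]), [1.4, 1.4])
plate yaw -15.31976161677099 0.2557661523299233
handle near end [array([ 0.61899544, -0.07804644,  0.116     ]), array([ 0.63218196, -0.0814328 ,  0.116     ])] 0.625346340936207 center rel pointer -0.0011552679893849678
```

>>> drive_tool(rows=[{"offset": [0,0.015,0.1],"rotation": [0,0,0],"claw": 0.7},{"offset": [0,0.015,0.26],"rotation": [0,0,0],"claw": 0.7},{"offset": [0,0.015,0.42],"rotation": [0,0,0],"claw": 0.7},{"offset": [0,0.015,0.52],"rotation": [0,0,0],"claw": 0.7},{"offset": [0,0.015,0.56],"rotation": [0,0,0],"claw": 0.7},{"offset": [0,0.015,0.56],"rotation": [0,0,0],"claw": 0.7},{"offset": [0,0.015,0.56],"rotation": [0,0,0],"claw": 0.7}])

```text
clock: 9.97
tcp_pos: [0.6316, -0.0592, 0.0831]
orientation: [2.486, 1.92, 0.0]
contact_force: [0.8, 1.1, 0.5]
grip_width: 0.06
gripper_force: 0.0
```

>>> drive_tool(force=80, rows=[{"offset": [0,0,0],"rotation": [0,0,0],"claw": 0.4},{"offset": [0,0,0],"rotation": [0,0,0],"claw": 0.2},{"offset": [0,0,0],"rotation": [0,0,0],"claw": 0},{"offset": [0,0,0],"rotation": [0,0,0],"claw": 0},{"offset": [0,0,0],"rotation": [0,0,0],"claw": 0},{"offset": [0,0,0],"rotation": [0,0,0],"claw": 0},{"offset": [0,0,0],"rotation": [0,0,0],"claw": 0},{"offset": [0,0,0],"rotation": [0,0,0],"claw": 0}])

```text
clock: 10.63
tcp_pos: [0.6314, -0.0587, 0.0838]
orientation: [-2.487, -1.918, -0.002]
contact_force: [-3.2, 0.5, 7.0]
grip_width: 0.0131
gripper_force: 78.9
```

>>> drive_tool(rows=[{"offset": [0,-0.01,0],"rotation": [0,0,0],"claw": 0},{"offset": [0,-0.03,0],"rotation": [0,0,0],"claw": 0},{"offset": [0,-0.06,0],"rotation": [0,0,0],"claw": 0},{"offset": [0,-0.1,0],"rotation": [0,0,0],"claw": 0},{"offset": [0,-0.14,0],"rotation": [0,0,0],"claw": 0},{"offset": [0,-0.18,0],"rotation": [0,0,0],"claw": 0},{"offset": [0,-0.22,0],"rotation": [0,0,0],"claw": 0},{"offset": [0,-0.26,0],"rotation": [0,0,0],"claw": 0},{"offset": [0,-0.3,0],"rotation": [0,0,0],"claw": 0},{"offset": [0,-0.33,0],"rotation": [0,0,0],"claw": 0},{"offset": [0,-0.35,0],"rotation": [0,0,0],"claw": 0},{"offset": [0,-0.363,0],"rotation": [0,0,0],"claw": 0},{"offset": [0,-0.363,0],"rotation": [0,0,0],"claw": 0},{"offset": [0,-0.363,0],"rotation": [0,0,0],"claw": 0},{"offset": [0,-0.363,0],"rotation": [0,0,0],"claw": 0}])

```text
clock: 11.88
tcp_pos: [0.5821, -0.0451, 0.0838]
orientation: [2.483, 1.916, 0.008]
contact_force: [9.9, -0.5, -4.1]
grip_width: 0.0128
gripper_force: 78.1
```

```bash
python3 - <<'E'
from h import *
o=get_obs();print(o["tcp_pos"],o["orientation"],o["contact_force"],o["moment"])
f=grab("wrist","w3");t=grab("top","t3");s=grab("scene","s3")
P=[.599,.032,.054]
m=np.zeros((600,800,3),np.uint8)
for g,k,(r,c,h,w) in((f,5,(0,0,120,80)),(t,4,(0,400,75,100)),(s,4,(300,400,75,100))):
    u,v=proj(g,P)[0].astype(int);y0=max(0,v-h//2);x0=u-w//2;print(k,x0,y0,u,v)
    m[r:r+h*k,c:c+w*k]=np.clip(cv2.resize(g["frame"][y0:y0+h,x0:x0+w,::-1],None,fx=k,fy=k,interpolation=cv2.INTER_CUBIC)*1.4,0,255)
cv2.imwrite("pics/g.png",m)
E
```

```text
[ 0.58207491 -0.04514366  0.0838273 ] [2.48328392 1.91599986 0.00770209] [ 9.88354368 -0.47473274 -4.06180621] [-0.09634992 -1.50580674 -0.474953  ]
5 236 32 276 92
4 203 160 253 197
4 244 196 294 233
```

View pics/g.png

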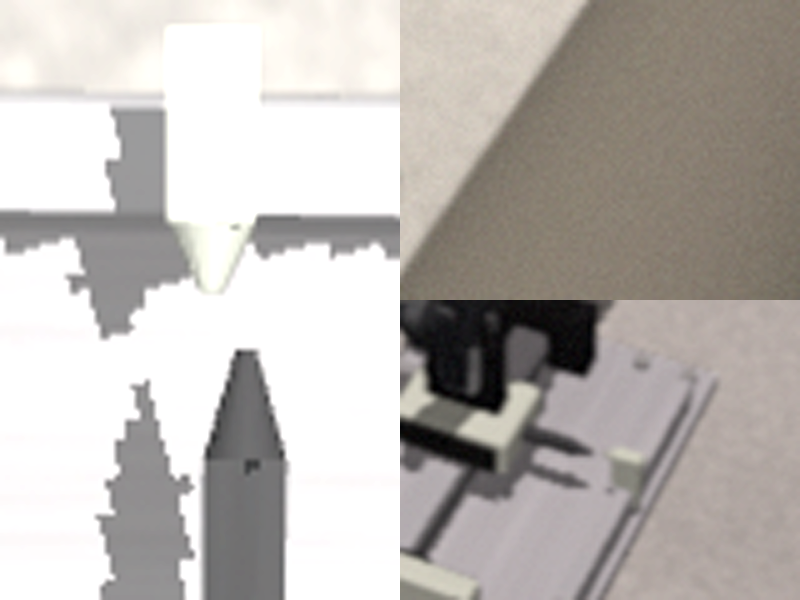

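```bash
python3 - <<'E'
from h import *
W=load("w3");w=lambda u,v:((u+.5)/5-.5+236,(v+.5)/5-.5+32)
p=atz(W,w(246,350),.054);m=atz(W,w(212,292),.054);q=atz(W,w(246,458),.054)
for y in(-14.7,-15.2):
    ex=np.array([np.cos(np.radians(y)),np.sin(np.radians(y)),0]);print((m-p)@ex,(m-p)@[-ex[1],ex[0],0])
d=p-q;print(p,m,"pointer axis yaw",np.degrees(np.arctan2(d[1],d[0]))-90)
E
```

```text
-0.003212619916807674 0.005201677394943573
-0.0032578902125233243 0.005173444289260398
[0.60167418 0.02703621 0.054     ] [0.59988669 0.03288286 0.054     ] pointer axis yaw -14.608949391778623
```

>>> drive_tool(rows=[{"offset": [0,-0.01,0],"rotation": [0,0,0],"claw": 0},{"offset": [0,-0.022,0],"rotation": [0,0,0],"claw": 0},{"offset": [0,-0.022,0],"rotation": [0,0,0],"claw": 0},{"offset": [0,-0.022,0],"rotation": [0,0,0],"claw": 0},{"offset": [0,-0.022,0],"rotation": [0,0,0],"claw": 0},{"offset": [0,-0.022,0],"rotation": [0,0,0],"claw": 0}])

```text
clock: 12.53
tcp_pos: [0.579, -0.0443, 0.0838]
orientation: [2.483, 1.916, 0.008]
contact_force: [10.2, -0.9, -5.7]
grip_width: 0.0131
gripper_force: 78.4
```

```bash
python3 - <<'E'
from h import *
o=get_obs();print(o["tcp_pos"],o["contact_force"])
f=grab("wrist","w4");t=grab("top","t4")
u,v=proj(f,[.599,.032,.054])[0].astype(int);print(u-50,max(0,v-50))
m=cv2.resize(f["frame"][max(0,v-50):,u-50:,::-1][:100,:100],None,fx=6,fy=6,interpolation=cv2.INTER_CUBIC)
cv2.imwrite("pics/h.png",m)
E
```

```text
[ 0.57904857 -0.04428728  0.08379782] [10.19485438 -0.89644553 -5.67760726]
233 42
```

View pics/h.png

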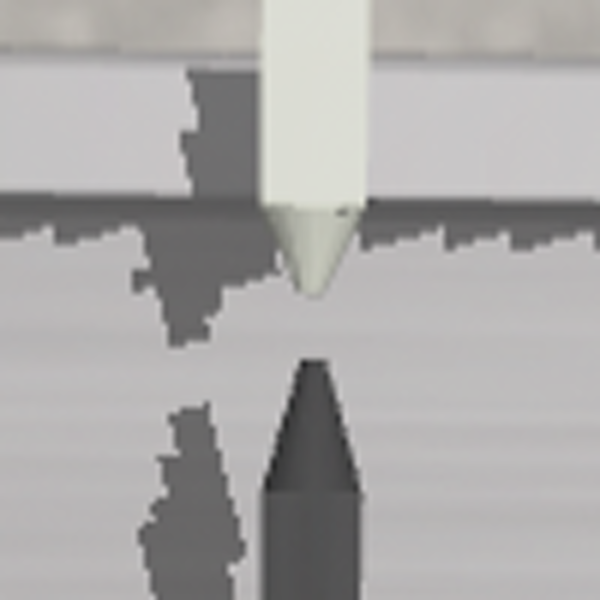

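The pointer tip (column 313) and the mark tip (column 313) coincide in the 6x crop, which is well within 0.5 mm. The jaw is held steady, so I'm handing in.

```bash
python3 -c "
from bench import hand_in;print(hand_in())"
```

```text
the job is handed in; nothing more can be done
None
```

The job is handed in after about 12.5 s of robot time: the spacer lies flat and the same way up in the grey tray, and the gripper is holding the jaw with its pointer lined up with the white mark to within about 0.5 mm in the last wrist image.

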